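# Bring the sample into the photometer's reading position

### The arm

A 6-joint arm with a two-finger parallel gripper is mounted at the origin on the work surface. World frame = base frame: x ahead of the robot, y to its left, z up, the work surface at z = 0. Lengths are in mm, angles in rad, forces in N, time in s.
With the tool pointing down it reaches from about 325 to 775 mm from the base axis. Payload 9.3 kg.
Tool frame: the origin (TCP) lies at the very end of the fingers, on their centre line; the grasp point (between the pads) lies 19 mm behind it (env.pinch_z is the distance from the TCP to the grasp point, in mm); z points along the fingers, y is the line along which they close (so a half turn about z gives the same grasp; the last joint's range is limited). The gripper opens to 85 mm and grips with 20 to 120 N. Pads are 22 mm wide; open, the fingers measure 114 mm over their backs; the gripper's body (76 mm by 85 mm) begins 54 mm behind the grasp point. The pads swing forward as they close: fully open they stand 13 mm farther back than shut.
Start: joints at [-0.153, 0.259, 0.021, 1.334, 0, 1.418], TCP at [549.997, -0.004, 197.479] pointing down, gripper open.
Joint ranges: [-3.04, 3.04], [-0.91, 1.82], [-1.04, 1.36], [-1.92, 1.95], [-1.52, 1.45], [-3.14, 3.14]. Speed limits (rad/s): [2.22, 2.22, 2.79, 3.14, 3.14, 3.14].

### API

Orientations are given as a 3x3 rotation matrix whose columns are the frame's x, y, z axes.
In Python, from bench import env gives the robot as it stands. The module is installed in compiled form; this text tells all that it offers.
- The arm moves only by the tool send_rows, never from a script. Its argument "commands" is one flat list of numbers, 7 for each row, row after row: the shift along the world's x, y, z in mm, then the turn, a rotation vector about the world's x, y, z in rad, then the opening, from 0 (shut) to 1 (fully open). In form: [tx, ty, tz, wx, wy, wz, gripper, tx, ty, tz, wx, wy, wz, gripper, ...]. A call has 1 to 12 rows; each row shifts and turns the commanded pose from where the row before left it; what a row does not reach is not made up. A row lasts 1/10 s, in which the tool goes at most 50 mm and 8.59 degrees, less where a joint would pass 70% of its speed; a pose out of reach is approached as far as the arm can. A call with a gripper value outside its range is refused whole. The fingers move at their own pace and stop on an object; the grip force is fixed at half the most. Time passes only in rows, so rows that do not move let the fingers close. It gives the time, the measured TCP pose, the force, the opening and the grip force at its end, in the units of the state.
- env.get_state(): the state, without advancing time (a new reading comes with each control period).
- env.get_image(name): name is "scene" or "side" or "wrist"; returns the picture (480x640x3 uint8, red, green, blue); there is no depth.
- env.camera_params(name): a dict with "intrinsics" (3x3 intrinsics, pixels), "cam_to_world" (4x4, takes a point from camera to world coordinates); the wrist camera has in their place "hand_eye" (4x4, takes a point from camera to tool coordinates, whose origin is the TCP and whose axes are the flange's). Camera axes: x right, y down, z forward; pixel columns grow to the right and rows downward; lengths in mm; the calibration is good to about 2 mm. The wrist camera is an equidistant fisheye: a pixel r from the principal point sees the ray r / f radians off the axis. A picture is of the moment at which its call begins: read the wrist's pose just before it. camera_params takes no time and is no camera call.
- env.hand_in(): hands the job in; it is judged then, once.
Trained networks look in the newest picture that a camera, given by its name, has taken for a name from the list of things; names that differ only in an ending like _2 or _b are one class to them, and where a whole thing is asked for, a point or a joint stands for the part that bears it (a point fixed in the world has none). Each returns a list of dicts, best first, with "conf" (0 to 1); they miss things now and then, are a little off and sometimes report something else, mostly with a low value. They report only what shows in the picture. A call takes as long as a camera call.
- env.regions_of(name, camera): "mask" (480x640 bool, what is visible of it) and "rect" ([centre column, centre row, width, height] in pixels, round what is visible of it).
The state is a dict: "t": time; "joint_positions": joint angles; "dq": joint speeds; "joint_torque": joint torques, N m; "position": TCP position; "eef_rot": TCP orientation; "contact_force": force on the tool from outside, world axes, zero at the start; "ft_torque": the same for the moment, N m; "width": finger opening in mm; "finger_force": force on a finger pad.
Only numpy, scipy, OpenCV 4.12 (cv2) and the standard library are available. Lean on these libraries where they do the work, as an engineer would, in place of code of your own. Each camera call takes 0.05 s, during which the arm holds its last target. There are 200 camera calls.

### The job

The jar of sample stands in a round carrier whose guide pin runs in the L-shaped slot of the photometer's deck. With the fingertips, push the carrier gently along the long leg of the slot to the corner, then along the short leg fully home to the slot's end in front of the read head. Only push it: do not grip or lift the carrier or the jar, keep the jar standing in the carrier, and leave the other containers where they are.

Things in the scene. Friction and masses are not known exactly. Their poses are not given: they have to be found in the camera images.
- station: Flat photometer fixed to the bench, white deck 34 mm high, x -100 to 110, y -110 to 120 mm in its frame (origin on its underside, z up). Dark L-shaped slot 20 mm wide, 16 deep: long leg along y at x = -35, y 65 to -50 (corner); short leg from there along +x to slot_end. Blue read head at x 75 to 110, y -85 to -15, 40 mm above the deck. Yaw up to 0.4 rad either way.
- slot_start (a point): Middle of the slot on the deck's top surface, at the closed end of the long leg (pin centre there); axes as the station's.
- slot_corner (a point): Middle of the slot on the deck's top surface at the corner of the L; axes as the station's. The long leg ends here: a carrier pushed against the corner's far wall lies up to 2 mm past it.
- slot_end (a point): Where the centre of the carrier is, at deck height, with its pin against the end of the short leg (fully home); axes as the station's. Lies 72 mm along the station's +x from slot_corner.
- carrier: Loose grey round cup on the deck, 64 mm diameter, 30 high, floor 10 mm up; a 16 mm pin under it, 12 long, runs in the slot (2 mm play each side). Origin: centre of the underside, at deck height. 0.2 kg; with the jar slides at 1 to 3 N, stays where left, may spin on its pin. Starts 0 to 40 mm from slot_start. The slot's ends are rigid: a push or squeeze over 40 N fails.
- jar: Closed white-lidded sample jar, 44 mm diameter, 46 mm high, about 70 g, standing loose in the carrier's cup with 2 mm play; its top is 56 mm above the deck. Origin: centre of its underside.
- reagent: Bystander: amber bottle with cap, 56 mm diameter, 120 mm high, loose on the bench. Origin: centre of the underside.
- beaker: Bystander: empty glass beaker, 68 mm diameter, 85 mm high, loose on the bench. Origin: centre of the underside.
- jar_spare: Bystander: white jar with cap, 60 mm diameter, 70 mm high, loose on the bench. Origin: centre of the underside. The three bystanders stand beside and beyond the station, at least 40 mm from it, swapping places.

How it is judged (in metres and radians):
On the way:
1. the carrier has come along the long leg to within 10 mm of the corner (horizontal distance between carrier and slot_corner below 0.01 m), for 0.05 s.
At the end, for the whole second after the job is handed in: The carrier rests on the deck with its centre within 6 mm of slot_end (pin home at the end of the short leg), still, its height within 3 mm; the jar stands upright (within 0.12 rad) in its cup, within 16 mm of the carrier's origin (10 mm when seated) (horizontal distance between carrier and slot_end below 0.006 m and z of carrier in the frame of station between 0.031 and 0.037 m and linear speed of carrier below 0.01 m/s and angle between jar's own z axis and vertical below 0.12 rad and distance between jar and carrier below 0.016 m); the robot touches nothing.
It fails at once if the carrier is lifted more than 6 mm off the deck (z of carrier in the frame of station above 0.04 m).
It fails at once if the jar is lifted more than 6 mm off the cup's floor or tips (z of jar in the frame of carrier above 0.016 m or angle between jar's own z axis and vertical above 0.4 rad).
It fails at once if the carrier or jar is gripped or pushed hard (fingers press with over 40 N) (contact force between the fingers and carrier above 40 N or contact force between the fingers and jar above 40 N).
It fails at once if another container is moved more than 20 mm or tipped (distance of any of reagent, beaker, jar_spare from where it was at the start of the episode above 0.02 m or angle between any of reagent, beaker, jar_spare's own z axis and vertical above 0.3 rad).
It also fails if it takes over 61 s, if anything falls off the work surface, if the arm or the gripper's body presses on something with over 40 N, if the wrist force passes 120 N, or if a joint passes its speed limit or range.

## Working session

There is one attempt and no reset: what is moved stays moved. The work goes in short steps, Python scripts to look and compute and a tool call to move; the robot and the scene stay as the last step left them, time stands still between calls to the robot, and variables do not carry over. Pictures are saved under pics/ and viewed, at most 10 in all, crops included, and the job is handed in when it is done.

Besides the shell and the picture viewer there is one more tool, called after "Request:" by a JSON object that holds its "api" and its "payload", one argument or row to a line. send_rows: Moves the arm, as the interface text tells. Its arguments: {"type":"object","properties":{"commands":{"type":"array","items":{"type":"number"}}},"required":["commands"]}

```bash
mkdir -p pics
cat > h.py <<'E'
import numpy as np, cv2
from bench import env
def ray(cam,u,v):
    p=env.camera_params(cam);K=np.array(p["intrinsics"]);T=np.array(p["cam_to_world"])
    d=T[:3,:3]@np.linalg.inv(K)@np.array([u,v,1.]);return T[:3,3],d
def onz(cam,u,v,z):
    o,d=ray(cam,u,v);return o+d*(z-o[2])/d[2]
def proj(cam,P):
    p=env.camera_params(cam);K=np.array(p["intrinsics"]);T=np.linalg.inv(np.array(p["cam_to_world"]))
    q=K@(T[:3,:3]@np.array(P)+T[:3,3]);return q[:2]/q[2]
E
python3 - <<'E'
from h import *
for c in("scene","side"):
    im=env.get_image(c);cv2.imwrite(f"pics/{c}.png",im[:,:,::-1])
    print(c,np.round(env.camera_params(c)["cam_to_world"],2).tolist())
    for n in("station","carrier","jar","reagent","beaker","jar_spare"):
        for r in env.regions_of(n,c)[:2]: print(n,round(r["conf"],2),np.round(r["rect"]), r["mask"].sum())
E
```

```text
scene [[-0.77, 0.53, -0.35, 972.36], [0.64, 0.64, -0.43, 472.35], [-0.0, -0.56, -0.83, 866.76], [0.0, 0.0, 0.0, 1.0]]
station 0.84 [321. 213. 170. 142.] 12456
carrier 0.65 [351. 206.  39.  30.] 571
jar 0.93 [352. 195.  31.  32.] 632
reagent 0.94 [235. 142.  32.  54.] 1425
reagent 0.28 [365. 304.  48.  62.] 2109
beaker 0.78 [366. 304.  47.  61.] 2035
jar_spare 0.75 [319. 213. 169. 143.] 12334
jar_spare 0.62 [250. 281.  34.  53.] 1548
side [[0.84, -0.3, 0.45, 237.16], [-0.54, -0.44, 0.72, -568.29], [-0.02, -0.85, -0.53, 529.36], [0.0, 0.0, 0.0, 1.0]]
station 0.91 [320. 313. 194. 148.] 16467
carrier 0.87 [275. 279.  44.  34.] 887
carrier 0.56 [292. 211.  36.  60.] 1811
jar 0.66 [273. 265.  29.  34.] 725
reagent 0.82 [423. 351.  52.  99.] 3522
beaker 0.61 [290. 212.  35.  58.] 1781
jar_spare 0.56 [392. 235.  34.  53.] 1558
```

View pics/scene.png

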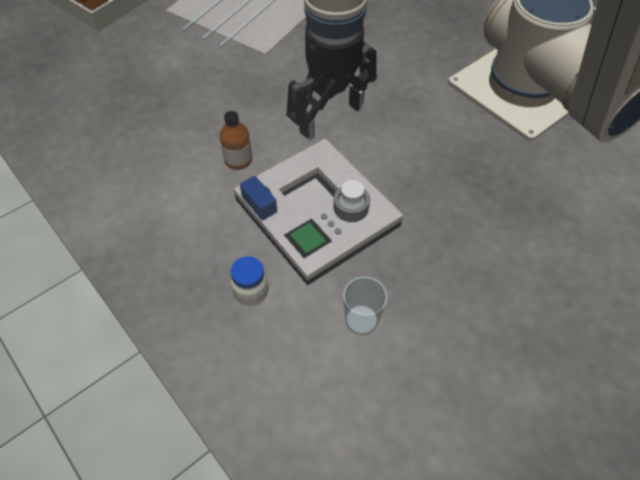

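View pics/side.png

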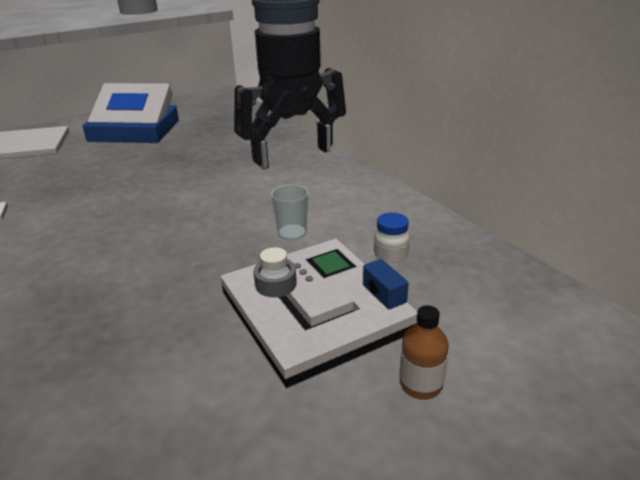

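The scene view shows the white deck with corners near (323,141), (401,213), (307,272) and (236,192), with the read head at (258,197) and the carrier and jar at (352,198). The side view shows the same layout, with the reagent close to the deck's right corner at (424,350). Next I fit the station pose.

```bash
cat > fit.py <<'E'
from h import *
from scipy.optimize import minimize
box=[(x,y,z) for x in(-100,110) for y in(-110,120) for z in(0,34)]+[(x,y,74) for x in(75,110) for y in(-85,-15)]
def st(p,P): c,s=np.cos(p[2]),np.sin(p[2]);P=np.array(P,float);return np.stack([p[0]+c*P[:,0]-s*P[:,1],p[1]+s*P[:,0]+c*P[:,1],P[:,2]],1)
def hullmask(pts):
    m=np.zeros((480*4,640*4),np.uint8);cv2.fillConvexPoly(m,cv2.convexHull(np.round(np.array(pts)*4+1.5).astype(np.int32)),1);return m
E
python3 - <<'E'
from fit import *
M={}
for c in("scene","side"):
    env.get_image(c); m=env.regions_of("station",c)[0]["mask"].astype(np.uint8)
    m=cv2.morphologyEx(m,cv2.MORPH_OPEN,np.ones((5,5)))
    ys,xs=np.nonzero(m);M[c]=hullmask(np.stack([xs,ys],1))
def cost(p,cs):
    return sum(1-(lambda a,b:(a&b).sum()/(a|b).sum())(hullmask([proj(c,P) for P in st(p,box)]),M[c]) for c in cs)
# initial from manual corners
C=[(-100,-110,34),(-100,120,34),(110,120,34),(110,-110,34)]
px={"scene":[(323,141),(401,213),(307,272),(236,192)],"side":[(287,375),(222,281),(340,241),(417,313)]}
f=lambda p,cs:sum(np.sum((proj(c,P)-q)**2) for c in cs for P,q in zip(st(p,C),px[c]))
for cs in(["scene"],["side"],["scene","side"]):
    r=minimize(f,[550,0,0],args=(cs,),method="Nelder-Mead",options=dict(maxiter=600));print("corn",cs,r.x.round(3),round(r.fun,1))
    r=minimize(cost,r.x,args=(cs,),method="Nelder-Mead",options=dict(initial_simplex=r.x+np.array([[0,0,0],[6,0,0],[0,6,0],[0,0,.04]]),maxiter=150));print("mask",r.x.round(3),round(r.fun,4))
p=r.x
for n,c,h in(("jar","scene",90),("jar","side",90)):
    q=env.regions_of(n,c)[0]; print(n,c,"centre@z67",onz(c,*q["rect"][:2],67).round(1))
    q=env.regions_of("carrier",c)[0]; u,v,w,h=q["rect"];print("carrier",c,onz(c,u,v,49).round(1))
for n,c,hh in(("reagent","scene",60),("reagent","side",60),("beaker","scene",42),("beaker","side",42),("jar_spare","side",35)):
    q=env.regions_of(n,c)[0]; print(n,c,onz(c,*q["rect"][:2],hh).round(0))
print("start,corner,end",st(p,[(-35,65,34),(-35,-50,34),(37,-50,34)]).round(1))
E
```

```text
corn ['scene'] [ 5.53041e+02 -2.79960e+01 -4.10000e-02] 45.4
mask [ 5.53933e+02 -2.56840e+01 -5.40000e-02] 0.0086Traceback (most recent call last):
  File "<stdin>", line 14, in <module>
    res = _minimize_neldermead(fun, x0, args, callback, bounds=bounds,
                               **options)
    fxr = func(xr)
    fx = function(np.copy(x), *(wrapper_args + args))
  File "<stdin>", line 12, in <lambda>
  File "<stdin>", line 12, in <genexpr>
  File "h.py", line 9, in proj
    p=env.camera_params(cam);K=np.array(p["intrinsics"]);T=np.linalg.inv(np.array(p["cam_to_world"]))
ValueError: time passes only in moves, steps and waits
```

```bash
sed -i 's/env.camera_params(cam)/CP(cam)/; s/^from bench import env/from bench import env\nfrom functools import lru_cache\n@lru_cache(None)\ndef CP(c): return env.camera_params(c)/' h.py
python3 - <<'E'
from fit import *
M={}
for c in("scene","side"):
    env.get_image(c); m=env.regions_of("station",c)[0]["mask"].astype(np.uint8)
    m=cv2.morphologyEx(m,cv2.MORPH_OPEN,np.ones((5,5)))
    ys,xs=np.nonzero(m);M[c]=hullmask(np.stack([xs,ys],1))
def cost(p,cs):
    return sum(1-(lambda a,b:(a&b).sum()/(a|b).sum())(hullmask([proj(c,P) for P in st(p,box)]),M[c]) for c in cs)
x0=np.array([553.5,-26,-.05])
for cs in(["side"],["scene","side"]):
    r=minimize(cost,x0,args=(cs,),method="Nelder-Mead",options=dict(initial_simplex=x0+np.array([[0,0,0],[6,0,0],[0,6,0],[0,0,.04]]),maxiter=120));print("mask",r.x.round(3),round(r.fun,4))
p=r.x
for c in("scene","side"):
    q=env.regions_of("jar",c)[0]; print("jar",c,"centre@z67",onz(c,*q["rect"][:2],67).round(1))
    q=env.regions_of("carrier",c)[0]; u,v,w,h=q["rect"];print("carrier",c,onz(c,u,v,49).round(1))
for n,c,hh in(("reagent","scene",60),("reagent","side",60),("beaker","scene",42),("beaker","side",42),("jar_spare","side",35)):
    q=env.regions_of(n,c)[0]; print(n,c,onz(c,*q["rect"][:2],hh).round(0))
print("start,corner,end",st(p,[(-35,65,34),(-35,-50,34),(37,-50,34)]).round(1).tolist())
print(env.get_state()["t"])
E
```

```text
mask [ 5.51067e+02 -2.97660e+01 -5.80000e-02] 0.0193
mask [ 5.52555e+02 -2.80610e+01 -6.10000e-02] 0.0511
jar scene centre@z67 [519.3  24.5  67. ]
carrier scene [525.1  33.4  49. ]
jar side centre@z67 [521.6  28.4  67. ]
carrier side [514.9  14.4  49. ]
reagent scene [ 596. -213.   60.]
reagent side [ 593. -225.   60.]
beaker scene [635. 192.  42.]
beaker side [647. 200.  42.]
jar_spare side [752.  32.  35.]
start,corner,end [[521.6, 39.0, 34.0], [514.6, -75.8, 34.0], [586.4, -80.2, 34.0]]
1.55
```

Run:
```python
from h import *
s=env.get_state()
for k in("eef_rot","contact_force","width","position"): print(k,np.round(s[k],2).tolist())
p=env.camera_params("wrist");print({k:np.round(v,2).tolist() for k,v in p.items()})
```

```text
eef_rot [[-0.0, 1.0, -0.0], [1.0, 0.0, -0.0], [-0.0, -0.0, -1.0]]
contact_force [0.09, -0.19, 0.01]
width 85.51
position [549.99, 0.0, 197.47]
{'intrinsics': [[371.65, 0.0, 323.88], [0.0, 371.65, 235.51], [0.0, 0.0, 1.0]], 'hand_eye': [[-0.0, -0.96, -0.29, 74.97], [1.0, -0.0, 0.0, 0.63], [-0.0, -0.29, 0.96, -176.15], [0.0, 0.0, 0.0, 1.0]]}
```

Request:
{"api": "send_rows", "payload": {
  "commands": [-6,25,0,0,0,0,0,-6,25,0,0,0,0,0,-6,25,0,0,0,0,0,-6,25,0,0,0,0,0,0,0,-20,0,0,0,0,0,0,-20,0,0,0,0,0,0,0,0,0,0,0,0]
}}

```text
$.commands: bad value
```

Request:
{"api": "send_rows", "payload": {
  "commands": [-6,25,0,0,0,0,0,-6,25,0,0,0,0,0,-6,25,0,0,0,0,0,-6,25,0,0,0,-0.06,0,0,0,-20,0,0,0,0,0,0,-20,0,0,0,0,0,0,0,0,0,0,0]
}}

```text
t: 2.25
position: [524.6, 100.2, 155.4]
eef_rot: [[0.059, 0.998, -0.004], [0.998, -0.059, -0.0], [-0.0, -0.004, -1.0]]
contact_force: [-0.1, 0.2, 0.5]
width: -0.0
finger_force: 0.0
```

```bash
cat >> h.py <<'E'
def wray(u,v,s):
    p=CP("wrist");K=np.array(p["intrinsics"]);H=np.array(p["hand_eye"])
    a=np.array([u-K[0,2],v-K[1,2]]);r=np.hypot(*a);th=r/K[0,0]
    d=np.r_[a/r*np.sin(th),np.cos(th)] if r>0 else np.array([0,0,1.])
    R=np.array(s["eef_rot"]);return R@H[:3,3]+np.array(s["position"]),R@H[:3,:3]@d
def wz(u,v,z,s):
    o,d=wray(u,v,s);return o+d*(z-o[2])/d[2]
E
python3 - <<'E'
from h import *
s=env.get_state();print(np.round(s["position"],1),s["width"],np.round(s["contact_force"],2))
im=env.get_image("wrist");cv2.imwrite("pics/w1.png",im[:,:,::-1])
for n in("carrier","jar"):
    for r in env.regions_of(n,"wrist")[:1]: print(n,r["conf"],np.round(r["rect"]),wz(*r["rect"][:2],60,s).round(1))
E
```

```text
[524.6 100.2 155.4] -0.012365216046701176 [-0.1   0.18  0.48]
carrier 0.64 [327. 289.  76.  52.] [523.8  46.6  60. ]
```

View pics/w1.png

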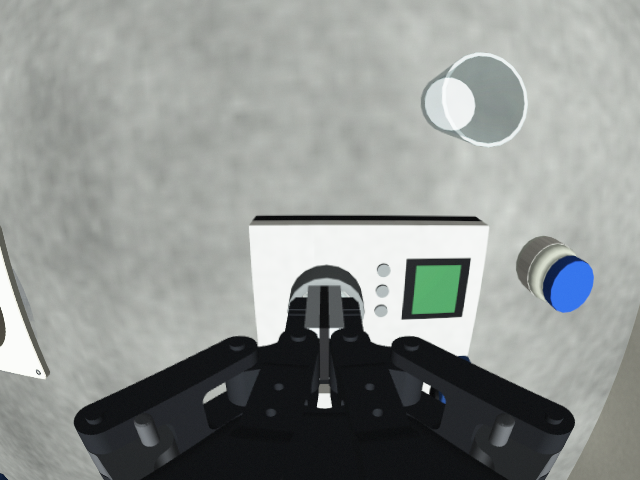

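The wrist view shows the deck's +y edge with corners at about (250,225) and (488,223). The carrier rim's +y edge is at (326,265), behind the fingers. I use these points to refine the pose.

Run:
```python
from fit import *
s=env.get_state()
a=wz(250,225.5,34,s);b=wz(488,223,34,s);print(a.round(1),b.round(1),np.hypot(*(b-a)[:2]),"yaw",np.arctan2(b[1]-a[1],b[0]-a[0]))
print("model",st([552.5,-28,-.061],[(-100,120,34),(110,120,34)]).round(1).tolist())
print("rim +y edge",wz(326,265,64,s).round(1), "sides",wz(289,300,64,s).round(1),wz(364,300,64,s).round(1))
```

```text
[464.   95.4  34. ] [673.7  85.3  34. ] 209.92269691654676 yaw -0.048500237014942035
model [[460.0, 97.9, 34.0], [669.6, 85.1, 34.0]]
rim +y edge [526.8  67.7  64. ] sides [494.9  38.7  64. ] [555.9  34.9  64. ]
```

Request:
{"api": "send_rows", "payload": {
  "commands": [0,0,-25,0,0,0,0,0,0,-25,0,0,0,0,0,0,-25,0,0,0,0,0,0,-20,0,0,0,0,0,0,-13,0,0,0,0,0,-8,0,0,0,0,0,0,-5,0,0,0,0,0,0,0,0,0,0,0,0]
}}

```text
t: 3.2
position: [527.0, 86.0, 50.8]
eef_rot: [[0.061, 0.998, 0.002], [0.998, -0.061, -0.0], [-0.0, 0.002, -1.0]]
contact_force: [0.8, -0.7, 0.1]
width: -0.4
finger_force: 0.0
```

Request:
{"api": "send_rows", "payload": {
  "commands": [-0.2,-3,0,0,0,0,0,-0.2,-3,0,0,0,0,0,-0.2,-3,0,0,0,0,0,-0.2,-3,0,0,0,0,0,-0.2,-3,0,0,0,0,0,-0.2,-3,0,0,0,0,0]
}}

```text
t: 3.8
position: [524.7, 68.8, 49.5]
eef_rot: [[0.06, 0.998, -0.0], [0.998, -0.06, 0.0], [0.0, -0.0, -1.0]]
contact_force: [0.3, 0.1, 0.7]
width: 0.1
finger_force: 0.0
```

Request:
{"api": "send_rows", "payload": {
  "commands": [-0.2,-3,-1.5,0,0,0,0,-0.2,-3,-1.5,0,0,0,0,-0.2,-3,0,0,0,0,0,-0.2,-3,0,0,0,0,0,-0.2,-3,0,0,0,0,0,-0.2,-3,0,0,0,0,0]
}}

```text
t: 4.4
position: [523.9, 51.3, 46.8]
eef_rot: [[0.06, 0.998, 0.001], [0.998, -0.06, 0.001], [0.001, 0.001, -1.0]]
contact_force: [0.4, 4.4, 3.7]
width: 0.2
finger_force: 2.3
```

Run:
```python
from h import *
ims=[env.get_image(c)[:,:,::-1] for c in("scene","side")]
a=cv2.resize(ims[0][120:290,210:440],None,fx=1.7,fy=1.7);b=cv2.resize(ims[1][200:370,200:430],None,fx=1.7,fy=1.7)
cv2.imwrite("pics/c1.png",np.hstack([a,b]));s=env.get_state();print(s["contact_force"])
```

```text
[-0.0267266   2.71156227  1.99761355]
```

View pics/c1.png

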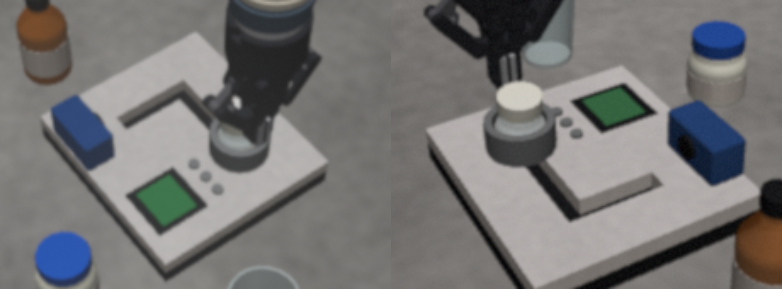

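The fingertips are on the carrier's outer wall at (520,135) in the crop, pushing with about 3–4 N. The slot and corner ahead are clear.

Request:
{"api": "send_rows", "payload": {
  "commands": [-0.2,-3,0,0,0,0,0,-0.2,-4,0,0,0,0,0,-0.2,-4,0,0,0,0,0,-0.2,-4,0,0,0,0,0,-0.2,-4,0,0,0,0,0,-0.2,-4,0,0,0,0,0,-0.2,-4,0,0,0,0,0,-0.2,-4,0,0,0,0,0,-0.2,-4,0,0,0,0,0,-0.2,-4,0,0,0,0,0,-0.2,-3,0,0,0,0,0,-0.2,-2,0,0,0,0,0]
}}

```text
t: 5.7
position: [521.2, 6.7, 46.5]
eef_rot: [[0.06, 0.998, 0.0], [0.998, -0.06, 0.0], [0.0, 0.0, -1.0]]
contact_force: [0.3, 4.6, 5.2]
width: 0.1
finger_force: 2.9
```

Request:
{"api": "send_rows", "payload": {
  "commands": [-0.2,-3,0,0,0,0,0,-0.2,-3,0,0,0,0,0,-0.2,-3,0,0,0,0,0,-0.2,-3,0,0,0,0,0,-0.2,-3,0,0,0,0,0,-0.2,-3,0,0,0,0,0,0,-3,0,0,0,0,0,0,-2,0,0,0,0,0]
}}

```text
t: 6.5
position: [519.9, -16.2, 46.5]
eef_rot: [[0.06, 0.998, -0.0], [0.998, -0.06, 0.0], [0.0, -0.0, -1.0]]
contact_force: [0.5, 5.1, 6.1]
width: -0.0
finger_force: 3.0
```

```bash
cat > look.py <<'E'
import sys
from h import *
ims=[env.get_image(c)[:,:,::-1] for c in("scene","side")]
a=cv2.resize(ims[0][120:290,210:440],None,fx=1.7,fy=1.7);b=cv2.resize(ims[1][200:390,220:430],None,fx=1.7,fy=1.7)
b=b[:,:391];h=min(a.shape[0],b.shape[0]);cv2.imwrite(sys.argv[1],np.hstack([a[:h],b[-h:]]))
s=env.get_state();print(np.round(s["position"],1),np.round(s["contact_force"],1))
for c in("scene","side"):
    for n,z in(("carrier",49),("jar",67)):
        for r in env.regions_of(n,c)[:1]: print(c,n,round(r["conf"],2),onz(c,*r["rect"][:2],z).round(1))
E
python3 look.py pics/c2.png
```

```text
[519.8 -16.3  46.4] [-0.4  4.4  4.2]
scene carrier 0.95 [522.4 -33.1  49. ]
scene jar 0.59 [517.2 -48.7  67. ]
side carrier 0.61 [513.2 -50.2  49. ]
```

View pics/c2.png

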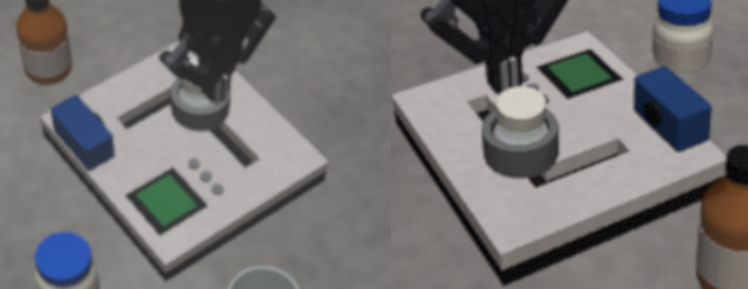

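The carrier is sitting about 20 mm short of the corner, at (520,140) in the right crop, with the jar upright.

Request:
{"api": "send_rows", "payload": {
  "commands": [-0.1,-2,0,0,0,0,0,-0.1,-2,0,0,0,0,0,-0.1,-2,0,0,0,0,0,-0.1,-2,0,0,0,0,0,-0.1,-2,0,0,0,0,0,-0.1,-2,0,0,0,0,0,0,-1,0,0,0,0,0,0,-1,0,0,0,0,0]
}}

```text
t: 7.6
position: [519.8, -29.8, 46.8]
eef_rot: [[0.06, 0.998, 0.001], [0.998, -0.06, 0.001], [0.001, 0.001, -1.0]]
contact_force: [0.5, 7.0, 8.0]
width: 0.3
finger_force: 4.2
```

Request:
{"api": "send_rows", "payload": {
  "commands": [0,-1,0,0,0,0,0,0,-1,0,0,0,0,0,0,-1,0,0,0,0,0]
}}

```text
t: 7.9
position: [519.8, -32.8, 46.7]
eef_rot: [[0.06, 0.998, 0.001], [0.998, -0.06, 0.001], [0.001, 0.001, -1.0]]
contact_force: [1.1, 8.3, 8.7]
width: 0.2
finger_force: 4.7
```

Request:
{"api": "send_rows", "payload": {
  "commands": [0,-1,0,0,0,0,0,0,-1,0,0,0,0,0]
}}

```text
t: 8.1
position: [520.4, -34.3, 47.3]
eef_rot: [[0.059, 0.998, 0.002], [0.998, -0.059, 0.002], [0.002, 0.002, -1.0]]
contact_force: [1.9, 11.4, 12.8]
width: -0.1
finger_force: 6.8
```

```bash
python3 look.py pics/c3.png
```

```text
[520.4 -34.4  47.4] [ 2.1  9.2 10.5]
scene carrier 0.68 [521.9 -52.9  49. ]
scene jar 0.49 [512.7 -66.   67. ]
side carrier 0.67 [513.  -62.3  49. ]
side jar 0.68 [518.9 -57.1  67. ]
```

View pics/c3.png

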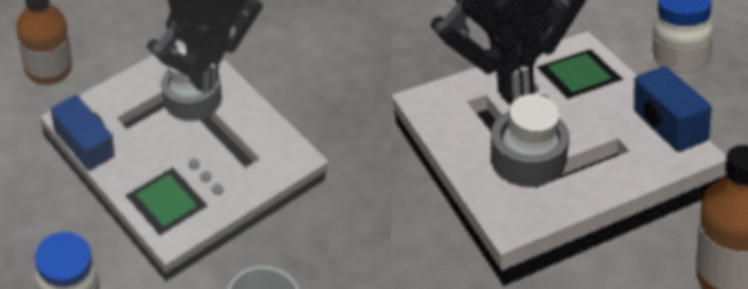

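```bash
cat > ov.py <<'E'
import sys
from fit import *
def ov(fn,P,cands):
    out=[]
    for c,(x0,y0) in(("scene",(270,130)),("side",(220,230))):
        f=6;w,h=(66,100) if 0 else (130,98)
        im=env.get_image(c)[:,:,::-1]
        o=cv2.resize(im[y0:y0+h,x0:x0+w],None,fx=f*.5,fy=f*.5,interpolation=cv2.INTER_CUBIC)
        o=cv2.resize(im[y0:y0+h,x0:x0+w],(w*3,h*6//2*1),interpolation=cv2.INTER_CUBIC)
        raw=o.copy()
        t=lambda q:tuple(int(v) for v in ((np.array(q)-(x0,y0)+.5)*3))
        slot=[(-45,75,34),(-45,-60,34),(47,-60,34),(47,-40,34),(-25,-40,34),(-25,75,34)]
        cv2.polylines(o,[np.array([t(proj(c,Q)) for Q in st(P,slot)])],True,(0,255,255),1)
        for (y,col) in cands:
            for z,r in((34,32),(64,32),(90,22)):
                a=np.linspace(0,6.28,40);pts=st(P,np.stack([-35+r*np.cos(a),y+r*np.sin(a),0*a+z],1))
                cv2.polylines(o,[np.array([t(proj(c,Q)) for Q in pts])],True,col,1)
        out.append(np.vstack([raw,o]))
    cv2.imwrite(fn,np.hstack(out))
ov("pics/o1.png",[554,-28.3,-.056],[(-50,(0,0,255)),(-35,(0,255,0))])
E
python3 ov.py
```

```text
(no output)
```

View pics/o1.png

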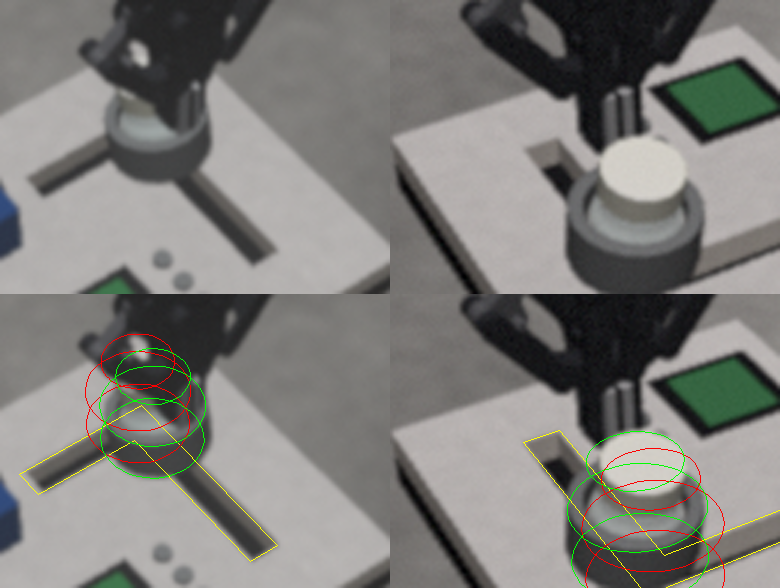

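Run:
```python
from fit import *
s=env.get_state();T=np.array(s["position"]);print(T.round(1),s["joint_positions"].__len__(),np.round(s["contact_force"],1))
for c,(x0,y0) in(("scene",(270,130)),("side",(220,230))):
    for d in((0,0,0),(0,0,17),(11,0,0),(0,11,0),(0,-11,0)): print(c,d,((proj(c,T+d)-(x0,y0)+.5)*3).round(0))
```

```text
[520.4 -34.3  47.4] 6 [ 1.8  9.6 11.3]
scene (0, 0, 0) [177. 159.]
scene (0, 0, 17) [178. 140.]
scene (11, 0, 0) [163. 168.]
scene (0, 11, 0) [189. 169.]
scene (0, -11, 0) [165. 148.]
side (0, 0, 0) [226. 208.]
side (0, 0, 17) [224. 179.]
side (11, 0, 0) [246. 199.]
side (0, 11, 0) [215. 196.]
side (0, -11, 0) [238. 220.]
```

Run:
```python
from h import *
sc=env.get_image("scene")[:,:,::-1];w=env.get_image("wrist")[:,:,::-1];sd=env.get_image("side")[:,:,::-1]
i0=cv2.imread("pics/side.png")
R=lambda i:cv2.resize(i,(400,300),interpolation=cv2.INTER_CUBIC)
cv2.imwrite("pics/big.png",np.vstack([np.hstack([R(sc[140:200,290:370]),R(w[220:460,170:490])]),np.hstack([R(sd[240:330,380-20:480-20+20] if 0 else sd[230:335,360-120:380]),R(i0[60:180,220:380])])]))
```

```text
(no output)
```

View pics/big.png

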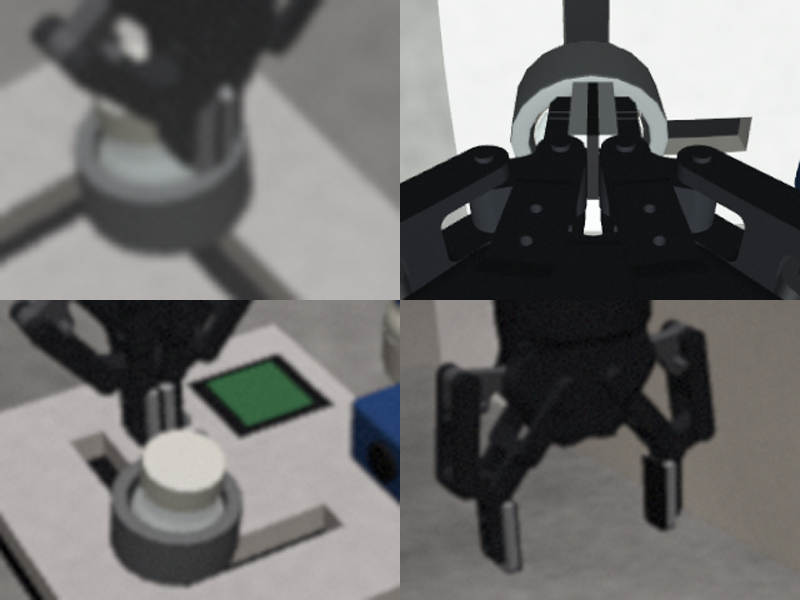

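The close-up shows the shut fingertips inside the rim, above or in the cup, pressing on the jar instead of the carrier wall. I'll relieve the force and then raise clear.

Request:
{"api": "send_rows", "payload": {
  "commands": [0,1,0,0,0,0,0,0,1,0,0,0,0,0,0,0.5,0,0,0,0,0]
}}

```text
t: 8.95
position: [519.7, -32.5, 46.7]
eef_rot: [[0.06, 0.998, 0.001], [0.998, -0.06, -0.0], [-0.0, 0.001, -1.0]]
contact_force: [0.8, 4.3, 4.3]
width: -0.1
finger_force: 2.5
```

Request:
{"api": "send_rows", "payload": {
  "commands": [0,1,0,0,0,0,0,0,1,0,0,0,0,0]
}}

```text
t: 9.15
position: [519.1, -30.8, 46.2]
eef_rot: [[0.06, 0.998, -0.001], [0.998, -0.06, -0.0], [-0.001, -0.001, -1.0]]
contact_force: [-1.0, 2.0, 0.7]
width: 0.6
finger_force: 1.1
```

Request:
{"api": "send_rows", "payload": {
  "commands": [0,1,0,0,0,0,0,0,0.5,0,0,0,0,0,0,0,0,0,0,0,0]
}}

```text
t: 9.45
position: [519.1, -29.2, 46.2]
eef_rot: [[0.06, 0.998, -0.001], [0.998, -0.06, -0.0], [-0.0, -0.001, -1.0]]
contact_force: [0.0, 0.2, -0.1]
width: -0.1
finger_force: 0.2
```

Request:
{"api": "send_rows", "payload": {
  "commands": [0,0,2,0,0,0,0,0,0,2,0,0,0,0]
}}

```text
t: 9.65
position: [519.3, -29.2, 50.5]
eef_rot: [[0.06, 0.998, -0.0], [0.998, -0.06, -0.0], [-0.0, -0.0, -1.0]]
contact_force: [0.1, 0.4, -0.2]
width: 0.1
finger_force: 0.1
```

Request:
{"api": "send_rows", "payload": {
  "commands": [0,0,10,0,0,0,0,0,0,20,0,0,0,0,0,0,20,0,0,0,0,0,20,0,0,0,0,0,0,25,0,0,0,0,0,0,25,0,0,0,0,0,0,0,0,0,0,0,0]
}}

```text
t: 10.35
position: [519.4, 43.0, 101.4]
eef_rot: [[0.058, 0.998, 0.001], [0.998, -0.058, 0.0], [0.0, 0.001, -1.0]]
contact_force: [-0.8, 0.0, 0.4]
width: -0.2
finger_force: 0.0
```

Run:
```python
from fit import *
s=env.get_state();T=np.array(s["position"]);print(T.round(1))
P=[554,-28.3,-.056];tiles=[]
for c in("scene","side"):
    im=env.get_image(c)[:,:,::-1].copy();t=proj(c,T);c0=st(P,[(-35,-33,60)])[0];k=proj(c,c0)
    m=(t+k)/2;x0,y0=int(m[0]-57),int(m[1]-65)
    o=cv2.resize(im[y0:y0+130,x0:x0+114],None,fx=3.5,fy=3.5,interpolation=cv2.INTER_CUBIC)
    for d in(0,10,20,30): q=(proj(c,T+[0,0,d])-(x0,y0)+.5)*3.5;cv2.circle(o,tuple(int(v) for v in q),2,[(0,0,255),(0,255,0),(255,0,0),(0,255,255)][d//10],-1)
    for y,col in((-36,(0,0,255)),(-28,(0,255,0))):
      for z,r in((34,32),(64,32)):
        a=np.linspace(0,6.28,40);cv2.polylines(o,[np.array([(proj(c,Q)-(x0,y0)+.5)*3.5 for Q in st(P,np.stack([-35+r*np.cos(a),y+r*np.sin(a),0*a+z],1))]).astype(np.int32)],True,col,1)
    tiles.append(o)
cv2.imwrite("pics/tip.png",np.hstack(tiles))
```

```text
[519.4  43.  101.4]
```

View pics/tip.png

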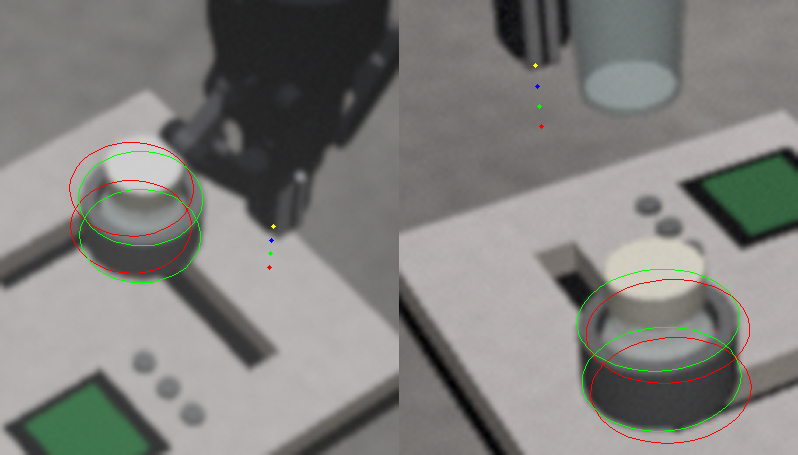

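The dots show the shut fingertips really end about 27 mm above the reported TCP. That put them over the rim, pushing the jar. The carrier is upright at about station y = -30, with the jar seated. One check of the open fingers in the first picture, then I push lower.

Run:
```python
from fit import *
for d in(0,13,27,40): print(d,proj("side",[550,0,197.5+d]).round(0),[proj("side",[550+e,0,197.5+d]).round(0).tolist() for e in(-43,43)])
print(st([554,-28.3,-.056],[(-35,-30,34),(-35,15,34),(-35,-50,34),(37,-50,34)]).round(1).tolist())
```

```text
0 [296. 190.] [[267.0, 199.0], [323.0, 182.0]]
13 [295. 181.] [[267.0, 190.0], [322.0, 173.0]]
27 [295. 172.] [[266.0, 180.0], [322.0, 164.0]]
40 [294. 163.] [[265.0, 171.0], [322.0, 155.0]]
[[517.4, -56.3, 34.0], [519.9, -11.4, 34.0], [516.3, -76.3, 34.0], [588.1, -80.3, 34.0]]
```

Request:
{"api": "send_rows", "payload": {
  "commands": [0,0,-20,0,0,0,0,0,0,-20,0,0,0,0,0,0,-20,0,0,0,0,0,0,-12,0,0,0,0,0,0,-8,0,0,0,0,0,0,-2,0,0,0,0,0,0,0,0,0,0,0]
}}

```text
t: 11.15
position: [519.7, 40.8, 18.8]
eef_rot: [[0.06, 0.998, 0.0], [0.998, -0.06, -0.0], [-0.0, 0.0, -1.0]]
contact_force: [0.6, -0.0, -0.0]
width: 0.2
finger_force: 0.0
```

Request:
{"api": "send_rows", "payload": {
  "commands": [-0.2,-5,0,0,0,0,0,-0.2,-5,0,0,0,0,0,-0.2,-5,0,0,0,0,0,-0.2,-5,0,0,0,0,0,-0.2,-5,0,0,0,0,0,-0.2,-5,0,0,0,0,0,-0.2,-5,0,0,0,0,0,-0.2,-5,0,0,0,0,0,-0.2,-4,0,0,0,0,0,0,-3,0,0,0,0,0,0,-3,0,0,0,0,0]
}}

```text
t: 12.25
position: [517.6, -9.3, 18.5]
eef_rot: [[0.06, 0.998, 0.0], [0.998, -0.06, 0.0], [0.0, 0.0, -1.0]]
contact_force: [-0.0, -0.4, 0.1]
width: 0.2
finger_force: 0.0
```

Request:
{"api": "send_rows", "payload": {
  "commands": [-0.1,-2,0,0,0,0,0,-0.1,-2,0,0,0,0,0,-0.1,-2,0,0,0,0,0,-0.1,-2,0,0,0,0,0,-0.1,-2,0,0,0,0,0]
}}

```text
t: 12.75
position: [517.1, -18.9, 18.5]
eef_rot: [[0.06, 0.998, -0.0], [0.998, -0.06, 0.0], [0.0, -0.0, -1.0]]
contact_force: [0.8, 1.2, 0.9]
width: 0.1
finger_force: 1.1
```

Request:
{"api": "send_rows", "payload": {
  "commands": [-0.1,-2,0,0,0,0,0,-0.1,-2,0,0,0,0,0,-0.1,-2,0,0,0,0,0]
}}

```text
t: 13.05
position: [516.8, -25.2, 18.5]
eef_rot: [[0.06, 0.998, -0.0], [0.998, -0.06, 0.0], [0.0, -0.0, -1.0]]
contact_force: [0.3, 3.0, 0.8]
width: -0.1
finger_force: 1.1
```

Request:
{"api": "send_rows", "payload": {
  "commands": [-0.1,-1,0,0,0,0,0,-0.1,-1,0,0,0,0,0,-0.1,-1,0,0,0,0,0]
}}

```text
t: 13.35
position: [516.5, -28.1, 18.5]
eef_rot: [[0.06, 0.998, -0.0], [0.998, -0.06, -0.0], [-0.0, -0.0, -1.0]]
contact_force: [0.3, 2.4, 1.2]
width: -0.1
finger_force: 1.0
```

Now it pushes cleanly at about 2–3 N with almost no vertical force. I continue to the corner wall.

Request:
{"api": "send_rows", "payload": {
  "commands": [-0.1,-1,0,0,0,0,0,-0.1,-1,0,0,0,0,0,-0.1,-1,0,0,0,0,0,-0.1,-1,0,0,0,0,0]
}}

```text
t: 13.75
position: [516.1, -32.1, 18.5]
eef_rot: [[0.06, 0.998, -0.0], [0.998, -0.06, -0.0], [-0.0, -0.0, -1.0]]
contact_force: [0.7, 1.8, 0.4]
width: -0.0
finger_force: 1.0
```

Request:
{"api": "send_rows", "payload": {
  "commands": [0,-1,0,0,0,0,0,0,-1,0,0,0,0,0]
}}

```text
t: 13.95
position: [516.0, -34.1, 18.5]
eef_rot: [[0.06, 0.998, -0.0], [0.998, -0.06, 0.0], [0.0, -0.0, -1.0]]
contact_force: [-0.7, 2.8, 0.5]
width: -0.2
finger_force: 1.0
```

Request:
{"api": "send_rows", "payload": {
  "commands": [0,-1,0,0,0,0,0,0,-1,0,0,0,0,0]
}}

```text
t: 14.15
position: [516.1, -36.1, 18.5]
eef_rot: [[0.06, 0.998, -0.0], [0.998, -0.06, -0.0], [-0.0, -0.0, -1.0]]
contact_force: [0.2, 1.6, -0.5]
width: 0.1
finger_force: 1.0
```

Request:
{"api": "send_rows", "payload": {
  "commands": [0,-1,0,0,0,0,0,0,-1,0,0,0,0,0]
}}

```text
t: 14.35
position: [516.1, -36.8, 18.6]
eef_rot: [[0.059, 0.998, 0.0], [0.998, -0.059, 0.003], [0.003, 0.0, -1.0]]
contact_force: [0.3, 12.4, 4.1]
width: -0.2
finger_force: 6.2
```

Request:
{"api": "send_rows", "payload": {
  "commands": [0,-1,0,0,0,0,0]
}}

```text
t: 14.45
position: [516.1, -36.9, 18.7]
eef_rot: [[0.059, 0.998, 0.0], [0.998, -0.059, 0.005], [0.005, 0.0, -1.0]]
contact_force: [0.1, 16.7, 6.5]
width: 0.1
finger_force: 8.6
```

Request:
{"api": "send_rows", "payload": {
  "commands": [0,-1,0,0,0,0,0]
}}

```text
t: 14.55
position: [516.1, -37.0, 18.8]
eef_rot: [[0.058, 0.998, 0.001], [0.998, -0.058, 0.006], [0.006, 0.0, -1.0]]
contact_force: [0.5, 22.8, 8.2]
width: 0.0
finger_force: 11.0
```

Request:
{"api": "send_rows", "payload": {
  "commands": [0,-1,0,0,0,0,0]
}}

```text
t: 14.65
position: [516.1, -37.1, 18.9]
eef_rot: [[0.058, 0.998, 0.001], [0.998, -0.058, 0.008], [0.008, 0.0, -1.0]]
contact_force: [0.6, 26.9, 9.6]
width: -0.1
finger_force: 13.4
```

The corner wall is reached: the carrier stopped dead and the force rose to 27 N. Now I back off, rise, rotate 90° and come round to the -x side.

Request:
{"api": "send_rows", "payload": {
  "commands": [0,2,0,0,0,0,0,0,4,0,0,0,0,0,0,10,0,0,0,0,0,0,20,0,0,0,0,0,0,0,20,0,0,0,0,0,0,30,0,0,0,0,0,0,30,0,0,0,0]
}}

```text
t: 15.35
position: [515.7, -4.7, 99.2]
eef_rot: [[0.06, 0.998, -0.001], [0.998, -0.06, -0.0], [-0.001, -0.001, -1.0]]
contact_force: [1.3, -0.0, -0.2]
width: -0.3
finger_force: 0.0
```

Request:
{"api": "send_rows", "payload": {
  "commands": [-10,0,0,0,0,0.143,0,-10,0,0,0,0,0.143,0,-10,0,0,0,0,0.143,0,-10,-5,0,0,0,0.143,0,-10,-10,0,0,0,0.143,0,-10,-10,0,0,0,0.143,0,-10,-10,0,0,0,0.143,0,-5,-10,0,0,0,0.143,0,0,-10,0,0,0,0.143,0,0,-10,0,0,0,0.143,0,0,-9,0,0,0,0.143,0,0,0,0,0,0,0,0]
}}

```text
t: 16.55
position: [441.2, -79.7, 98.5]
eef_rot: [[-0.998, 0.057, 0.0], [0.057, 0.998, -0.001], [-0.0, -0.001, -1.0]]
contact_force: [0.3, 0.7, 0.4]
width: 0.0
finger_force: 0.0
```

```bash
python3 look.py pics/c4.png
```

```text
[441.  -78.9  98.4] [-1.2  0.1  0.4]
scene carrier 0.94 [518.8 -74.   49. ]
scene jar 0.57 [510.8 -81.7  67. ]
side carrier 0.91 [508.3 -89.7  49. ]
side jar 0.91 [518.3 -75.2  67. ]
```

View pics/c4.png

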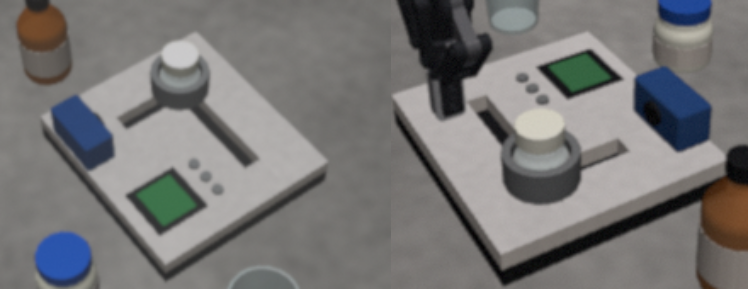

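The carrier is at the corner, at (540,160) in the right crop, with the jar upright. The gripper is behind it, so I descend and push along +x.

Request:
{"api": "send_rows", "payload": {
  "commands": [0,0,-20,0,0,0,0,0,0,-25,0,0,0,0,0,0,-20,0,0,0,0,0,0,-13,0,0,0,0,0,0,-3,0,0,0,0,4,-0.2,0,0,0,0,0,5,-0.3,0,0,0,0,0,5,-0.3,0,0,0,0,0,5,-0.3,0,0,0,0,0,3,-0.2,0,0,0,0,0,2,-0.1,0,0,0,0,0]
}}

```text
t: 17.95
position: [465.5, -80.5, 17.6]
eef_rot: [[-0.998, 0.058, 0.0], [0.058, 0.998, -0.0], [-0.0, -0.0, -1.0]]
contact_force: [-0.6, -0.0, 0.7]
width: -0.0
finger_force: 0.0
```

Request:
{"api": "send_rows", "payload": {
  "commands": [2,-0.1,0,0,0,0,0,2,-0.1,0,0,0,0,0,2,-0.1,0,0,0,0,0,2,-0.1,0,0,0,0,0,2,-0.1,0,0,0,0,0,2,-0.1,0,0,0,0,0]
}}

```text
t: 18.55
position: [476.6, -80.8, 17.4]
eef_rot: [[-0.998, 0.058, -0.001], [0.058, 0.998, 0.0], [0.001, 0.0, -1.0]]
contact_force: [-4.2, 0.9, 3.0]
width: -0.1
finger_force: 2.0
```

Request:
{"api": "send_rows", "payload": {
  "commands": [2,-0.1,0,0,0,0,0,2,-0.1,0,0,0,0,0,2,-0.1,0,0,0,0,0]
}}

```text
t: 18.85
position: [483.2, -81.3, 17.4]
eef_rot: [[-0.998, 0.058, -0.0], [0.058, 0.998, 0.0], [0.0, 0.0, -1.0]]
contact_force: [-3.2, 0.6, 1.3]
width: 0.3
finger_force: 1.6
```

Sliding into the short leg at about 3 N. End stop expected near x ≈ 546.

Request:
{"api": "send_rows", "payload": {
  "commands": [3,-0.2,0,0,0,0,0,3,-0.2,0,0,0,0,0,3,-0.2,0,0,0,0,0,3,-0.2,0,0,0,0,0,3,-0.2,0,0,0,0,0,3,-0.2,0,0,0,0,0]
}}

```text
t: 19.45
position: [501.4, -82.5, 17.5]
eef_rot: [[-0.998, 0.058, 0.0], [0.058, 0.998, -0.0], [-0.0, -0.0, -1.0]]
contact_force: [-2.6, -0.4, 1.0]
width: -0.3
finger_force: 1.2
```

Request:
{"api": "send_rows", "payload": {
  "commands": [3,-0.2,0,0,0,0,0,3,-0.2,0,0,0,0,0,3,-0.2,0,0,0,0,0,3,-0.2,0,0,0,0,0,3,-0.2,0,0,0,0,0,3,-0.2,0,0,0,0,0,3,-0.2,0,0,0,0,0,3,-0.2,0,0,0,0,0]
}}

```text
t: 20.25
position: [525.3, -84.1, 17.5]
eef_rot: [[-0.998, 0.058, -0.0], [0.058, 0.998, -0.0], [0.0, -0.0, -1.0]]
contact_force: [-2.3, 0.1, -0.2]
width: 0.1
finger_force: 1.2
```

Request:
{"api": "send_rows", "payload": {
  "commands": [2,-0.1,0,0,0,0,0,2,-0.1,0,0,0,0,0,2,-0.1,0,0,0,0,0,2,-0.1,0,0,0,0,0]
}}

```text
t: 20.65
position: [533.2, -84.5, 17.5]
eef_rot: [[-0.998, 0.058, 0.0], [0.058, 0.998, -0.0], [-0.0, -0.0, -1.0]]
contact_force: [-1.8, -0.2, 0.2]
width: -0.1
finger_force: 1.2
```

Request:
{"api": "send_rows", "payload": {
  "commands": [1,0,0,0,0,0,0,1,0,0,0,0,0,0,1,0,0,0,0,0,0,1,0,0,0,0,0,0]
}}

```text
t: 21.05
position: [537.1, -84.5, 17.5]
eef_rot: [[-0.998, 0.058, -0.0], [0.058, 0.998, 0.0], [0.0, 0.0, -1.0]]
contact_force: [-2.6, -0.4, 0.1]
width: -0.1
finger_force: 1.2
```

Request:
{"api": "send_rows", "payload": {
  "commands": [1,0,0,0,0,0,0,1,0,0,0,0,0,0,1,0,0,0,0,0,0]
}}

```text
t: 21.35
position: [540.1, -84.5, 17.5]
eef_rot: [[-0.998, 0.058, -0.0], [0.058, 0.998, 0.0], [0.0, 0.0, -1.0]]
contact_force: [-2.1, 0.1, -0.1]
width: 0.5
finger_force: 1.2
```

Request:
{"api": "send_rows", "payload": {
  "commands": [1,0,0,0,0,0,0,1,0,0,0,0,0,0]
}}

```text
t: 21.55
position: [542.2, -84.5, 17.5]
eef_rot: [[-0.998, 0.058, 0.0], [0.058, 0.998, -0.0], [-0.0, -0.0, -1.0]]
contact_force: [-2.3, -0.1, 0.8]
width: 0.3
finger_force: 1.2
```

Request:
{"api": "send_rows", "payload": {
  "commands": [1,0,0,0,0,0,0,1,0,0,0,0,0,0]
}}

```text
t: 21.75
position: [543.4, -84.4, 17.4]
eef_rot: [[-0.998, 0.058, -0.001], [0.058, 0.998, 0.0], [0.001, -0.0, -1.0]]
contact_force: [-7.8, -0.6, 4.7]
width: -0.3
finger_force: 4.0
```

Request:
{"api": "send_rows", "payload": {
  "commands": [1,0,0,0,0,0,0]
}}

```text
t: 21.85
position: [543.5, -84.4, 17.3]
eef_rot: [[-0.998, 0.058, -0.003], [0.058, 0.998, -0.0], [0.003, -0.0, -1.0]]
contact_force: [-12.9, -0.0, 7.0]
width: -0.0
finger_force: 6.0
```

It is against the end stop: 13 N with no further travel. I press one more millimetre, back off, rise and check.

Request:
{"api": "send_rows", "payload": {
  "commands": [1,0,0,0,0,0,0,-2,0,0,0,0,0,0,-3,0,0,0,0,0,0,-10,0,0,0,0,0,0,-20,0,0,0,0,0,0,-20,0,0,0,0,0,0,0,0,25,0,0,0,0,-20,0,40,0,0,0,0,-10,0,40,0,0,0,0,0,0,0,0,0,0,0]
}}

```text
t: 22.85
position: [462.3, -85.2, 127.3]
eef_rot: [[-0.998, 0.058, 0.008], [0.058, 0.998, -0.003], [-0.008, -0.002, -1.0]]
contact_force: [1.4, -0.6, -0.4]
width: -0.0
finger_force: 0.0
```

Run:
```python
from fit import *
P=[554,-28.3,-.056];print("end",st(P,[(37,-50,34)]).round(1))
for c in("scene","side"):
    env.get_image(c);r=env.regions_of("carrier",c)[0];print(c,round(r["conf"],2),np.round(r["rect"],1))
    for x in(37,31,25):
        a=np.linspace(0,6.28,60);pts=np.array([proj(c,Q) for z in(34,64) for Q in st(P,np.stack([x+32*np.cos(a),-50+32*np.sin(a),0*a+z],1))])
        lo,hi=pts.min(0),pts.max(0);print(x,np.round(np.r_[(lo+hi)/2,hi-lo],1))
    r=env.regions_of("jar",c);print("jar",[ (round(q["conf"],2),np.round(q["rect"],1).tolist()) for q in r[:1]], [proj(c,st(P,[(37,-50,z)])[0]).round(1).tolist() for z in(44,90)])
```

```text
end [[588.1 -80.3  34. ]]
scene 0.58 [282.5 187.8  34.7  29.5]
37 [283.2 185.3  36.2  38.2]
31 [285.9 183.7  36.1  38.1]
25 [288.6 182.2  36.   38. ]
jar [(0.84, [284.0, 175.6, 24.6, 28.7])] [[283.5, 186.9], [282.3, 170.2]]
side 0.83 [353.2 303.4  48.8  37.6]
37 [352.5 298.4  45.7  45. ]
31 [348.9 299.8  45.8  45.3]
25 [345.2 301.2  45.9  45.5]
jar [(0.81, [352.1, 287.4, 34.7, 37.7])] [[352.3, 300.6], [352.6, 274.4]]
```

Both views put the carrier at slot_end (columns 282.5 against 283.2 and 353.2 against 352.5), and the jar is upright in it.

```bash
python3 -c "
from bench import env
print(env.hand_in())"
```

```text
the job is handed in; nothing more can be done
None
```

I pushed the carrier to the corner and then home against the end of the short leg, and handed the job in at about 23 s; no verdict came back. Both cameras placed the carrier at slot_end with the jar upright, but most of the first push pressed on the jar, not the carrier, because the shut fingertips end about 27 mm short of the reported TCP (about 13 N at most).

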